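# Set the stock tags on the assembly bench

## Robot

A 6-joint arm with a two-finger parallel gripper is mounted at the origin on the work surface. World frame = base frame: x ahead of the robot, y to its left, z up, the work surface at z = 0. Lengths are in m, angles in rad, forces in N, time in s.
With the tool pointing down it reaches from about 0.375 to 0.9 m from the base axis. Payload 3.1 kg.
Tool frame: the origin (TCP) lies between the finger pads; the fingertips stand 22 mm ahead of it and the grasp point (between the pads) lies 3 mm ahead of it; z points along the fingers, y is the line along which they close (so a half turn about z gives the same grasp; the last joint's range is limited). The gripper opens to 87 mm and grips with 3 to 60 N. Pads are 19 mm wide; open, the fingers measure 117 mm over their backs; the gripper's body (75 mm by 190 mm) begins 51 mm behind the grasp point.
Start: joints at [1.006, 0.527, 1.433, -0, 1.181, -0.178], TCP at [0.236, 0.579, 0.245] pointing down, gripper open.
Joint ranges: [-3.08, 3.08], [-0.75, 2.2], [0.22, 2.44], [-1.43, 4.57], [0, 2.65], [-2.85, 2.85]. Speed limits (rad/s): [2.79, 2.79, 3.14, 3.14, 3.14, 3.14].

## Interface

Orientations are given as a unit quaternion [x, y, z, w].
In Python, from rig import get_obs, camera, get_calibration, hand_in, cut_out gives the robot as it stands.
- The arm moves only by the shell command python3 -m inch 'ROWS' [OPENING] [FORCE]. ROWS is JSON, one flat list of numbers, 6 for each row, row after row: the shift along the tool's x, y, z scaled (see below), then the turn, a rotation vector about the tool's x, y, z scaled (see below). A call has 1 to 20 rows; each row is the pose to reach, as a shift and turn from the pose commanded when the call began, along the tool's axes at that moment; what a row does not reach only later rows make up. The controller multiplies each number of a shift by 0.08 m and each number of a turn by 90 degrees. A row lasts 1/12 s, in which the tool goes at most 41.7 mm and 7.16 degrees, less where a joint would pass 70% of its speed; a pose out of reach is approached as far as the arm can. A call with a number of a shift or a turn outside -1 to 1 is refused whole. A call with a gripper value outside its range is refused whole. OPENING is the finger opening in mm, from 0 to 87, set as the call begins (- or left out, the last holds). The fingers move at their own pace and stop on an object; FORCE is the grip in N (left out, the last holds). Time passes only in rows, so rows that repeat a pose let the fingers close. It gives the time, the measured TCP pose, the force, the opening and the grip force at its end, in the units of the state.
- get_obs(): the state, without advancing time (a new reading comes with each control period).
- camera(name): name is "scene" or "top" or "wrist"; returns the picture (400x640x3 uint8, red, green, blue); there is no depth.
- get_calibration(name): a dict with "vertical_fov" (degrees; the focal length in pixels is half the picture's height over the tangent of half this angle, whatever the lens; pixels are square), "cx", "cy" (the principal point, pixels), "T" (4x4, takes a point from camera to world coordinates). Camera axes: x right, y down, z forward; pixel columns grow to the right and rows downward; lengths in m; the calibration is good to about 2 mm. The wrist camera is an equidistant fisheye: a pixel r from the principal point sees the ray r / f radians off the axis. A picture is of the moment at which its call begins: read the wrist's pose just before it. get_calibration takes no time and is no camera call; for the wrist camera it gives the pose at the moment of the call.
- hand_in(): hands the job in; it is judged then, once.
Trained networks look in the newest picture that a camera, given by its name, has taken for a name from the list of things; names that differ only in an ending like _2 or _b are one class to them, and where a whole thing is asked for, a point or a joint stands for the part that bears it (a point fixed in the world has none). Each returns a list of dicts, best first, with "conf" (0 to 1); they miss things now and then, are a little off and sometimes report something else, mostly with a low value. They report only what shows in the picture. A call takes as long as a camera call. They do not tell look-alikes from the thing itself.
- cut_out(camera, thing): "region" (400x640 bool, what is visible of it) and "bbox" ([left, top, right, bottom] in pixels, round what is visible of it).
The state is a dict: "time": time; "q": joint angles; "joint_velocities": joint speeds; "joint_torque": joint torques, N m; "position": TCP position; "tool_rot": TCP orientation; "ft_force": force on the tool from outside, world axes, zero at the start; "moment": the same for the moment, N m; "grip_width": finger opening in m; "grip_force": force on a finger pad.
Only numpy, scipy, OpenCV 4.12 (cv2) and the standard library are available. Lean on these libraries where they do the work, as an engineer would, in place of code of your own. Each camera call takes 0.05 s, during which the arm holds its last target. There are 200 camera calls.

## Task

Each of the four parts bins has a hinged tag in front of it. With a fingertip, gently push the tags that are wrong over to their other side, so that only the full bins have their tag leaning towards the bin with the disc face on top, while the bin that is all but empty has its tag leaning towards the robot with the plain face on top. Only push: do not pinch or force a tag, and leave the bins and everything else on the bench where they stand.

Things in the scene. Friction and masses are not known exactly. Their poses are not given: they have to be found in the camera images.
- tag_a (a joint): hinged white tag, about 45 g: angle in rad about the hinge line. 0 = leaning 40 degrees off upright towards the robot, plain face on top (says REORDER); 0.70 = upright; 1.40 = leaning 40 degrees off upright towards its bin, disc face on top (says FULL). Stops at 0 and 1.40, swings freely, falls by its own weight to the side it leans to
- hinge_a (a point): middle of tag_a's hinge line, 70 mm above the table, on a black post 22 x 30 mm with a hinge barrel 12 mm thick, 62 mm long. Own y = hinge line, x = level, towards its bin, z up. The tag is 50 mm wide, 4 mm thick, its free edge an 8 mm bead centred 60 mm from the hinge line; a 32 mm steel disc stands 3 mm off one face
- place_a (a point): point on the table 160 mm beyond hinge_a (along its x) where the bin that tag_a speaks for stands; a bin belongs to the tag if its origin is within 50 mm of it. The four posts stand 115 mm apart in a row, parallel, on a rail 12 mm high; the order of the tags differs each time
- tag_b (a joint): hinged white tag, about 45 g: angle in rad about the hinge line. 0 = leaning 40 degrees off upright towards the robot, plain face on top (says REORDER); 0.70 = upright; 1.40 = leaning 40 degrees off upright towards its bin, disc face on top (says FULL). Stops at 0 and 1.40, swings freely, falls by its own weight to the side it leans to
- hinge_b (a point): middle of tag_b's hinge line, 70 mm above the table, on a black post 22 x 30 mm with a hinge barrel 12 mm thick, 62 mm long. Own y = hinge line, x = level, towards its bin, z up. The tag is 50 mm wide, 4 mm thick, its free edge an 8 mm bead centred 60 mm from the hinge line; a 32 mm steel disc stands 3 mm off one face
- place_b (a point): point on the table 160 mm beyond hinge_b (along its x) where the bin that tag_b speaks for stands; a bin belongs to the tag if its origin is within 50 mm of it. The four posts stand 115 mm apart in a row, parallel, on a rail 12 mm high; the order of the tags differs each time
- tag_c (a joint): hinged white tag, about 45 g: angle in rad about the hinge line. 0 = leaning 40 degrees off upright towards the robot, plain face on top (says REORDER); 0.70 = upright; 1.40 = leaning 40 degrees off upright towards its bin, disc face on top (says FULL). Stops at 0 and 1.40, swings freely, falls by its own weight to the side it leans to
- hinge_c (a point): middle of tag_c's hinge line, 70 mm above the table, on a black post 22 x 30 mm with a hinge barrel 12 mm thick, 62 mm long. Own y = hinge line, x = level, towards its bin, z up. The tag is 50 mm wide, 4 mm thick, its free edge an 8 mm bead centred 60 mm from the hinge line; a 32 mm steel disc stands 3 mm off one face
- place_c (a point): point on the table 160 mm beyond hinge_c (along its x) where the bin that tag_c speaks for stands; a bin belongs to the tag if its origin is within 50 mm of it. The four posts stand 115 mm apart in a row, parallel, on a rail 12 mm high; the order of the tags differs each time
- tag_d (a joint): hinged white tag, about 45 g: angle in rad about the hinge line. 0 = leaning 40 degrees off upright towards the robot, plain face on top (says REORDER); 0.70 = upright; 1.40 = leaning 40 degrees off upright towards its bin, disc face on top (says FULL). Stops at 0 and 1.40, swings freely, falls by its own weight to the side it leans to
- hinge_d (a point): middle of tag_d's hinge line, 70 mm above the table, on a black post 22 x 30 mm with a hinge barrel 12 mm thick, 62 mm long. Own y = hinge line, x = level, towards its bin, z up. The tag is 50 mm wide, 4 mm thick, its free edge an 8 mm bead centred 60 mm from the hinge line; a 32 mm steel disc stands 3 mm off one face
- place_d (a point): point on the table 160 mm beyond hinge_d (along its x) where the bin that tag_d speaks for stands; a bin belongs to the tag if its origin is within 50 mm of it. The four posts stand 115 mm apart in a row, parallel, on a rail 12 mm high; the order of the tags differs each time
- bin_gears: open-topped grey parts bin 120 x 100 x 65 mm (x, y, z), loose on the table, origin at the centre of its underside; FULL: heaped with small steel gears up to 80 mm above the table
- bin_bushes: open-topped grey parts bin 120 x 100 x 65 mm (x, y, z), loose on the table, origin at the centre of its underside; FULL: heaped with small flanged steel bushes up to 78 mm above the table
- bin_one: open-topped grey parts bin 120 x 100 x 65 mm (x, y, z), loose on the table, origin at the centre of its underside; NOT full: a single small gear lies on its floor
- bin_pins: open-topped grey parts bin 120 x 100 x 65 mm (x, y, z), loose on the table, origin at the centre of its underside; FULL: packed with upright plain steel pins up to 80 mm above the table
- shaft_1: bystander: loose gear shaft standing upright, 48 mm across its gear, 90 mm tall, origin at its underside
- shaft_2: bystander: another such gear shaft, 48 mm across, 90 mm tall
- bearing: bystander: loose steel bearing ring lying flat between the tags and the bins, 40 mm across, 14 mm high
- bottle: bystander: red bottle, 40 mm across, 130 mm tall, beside the board
- carton: bystander: closed cardboard carton 120 x 170 x 75 mm
- screwdriver: bystander: screwdriver lying on the table at the right
- wrench: bystander: wrench lying on the table at the left
Not all that is in view belongs to the job. Leave any blue or pink look-alike of the bin_pins alone.

How it is judged:
By the outcome, as a careful person would: the job done as asked, in the order asked, and still so for the second after the job is handed in, with the robot touching nothing.
It also fails if it takes over 61 s, if anything falls off the work surface, if the arm or the gripper's body presses on something with over 40 N, if the wrist force passes 120 N, or if a joint passes its speed limit or range.

## Working session

There is one attempt and no reset: what is moved stays moved. The work goes in short steps, Python scripts to look and compute and a shell command to move; the robot and the scene stay as the last step left them, time stands still between calls to the robot, and variables do not carry over. Pictures are saved under pics/ and viewed, at most 10 in all, crops included, and the job is handed in when it is done.

```bash
mkdir -p pics
python3 - <<'E'
from rig import *
import cv2,numpy as np
a=camera("scene");b=camera("top")
cv2.imwrite("pics/s.png",a[:,:,::-1]);cv2.imwrite("pics/t.png",b[:,:,::-1])
for n in("scene","top"):
    c=get_calibration(n);print(n,c["vertical_fov"],c["cx"],c["cy"],np.round(c["T"],3).tolist())
for n in("scene","top"):
  for t in("tag_a","hinge_a","bin_one","bin_gears","bin_bushes","bin_pins"):
    print(n,t,[(np.round(d["bbox"]).tolist(),round(d["conf"],2)) for d in cut_out(n,t)])
o=get_obs();print(o["time"],o["position"],o["tool_rot"])
E
```

```text
scene 42.03692586407104 322.50855988661186 203.78794776468226 [[-0.858, 0.418, -0.3, 0.933], [0.514, 0.687, -0.513, 0.728], [-0.009, -0.594, -0.804, 1.168], [0.0, 0.0, 0.0, 1.0]]
top 57.40599246375286 319.2803172420206 202.6381083668037 [[-0.01, -0.996, 0.092, 0.411], [-1.0, 0.008, -0.023, 0.042], [0.023, -0.093, -0.995, 0.987], [0.0, 0.0, 0.0, 1.0]]
scene tag_a [([320.0, 186.0, 344.0, 215.0], 0.9), ([270.0, 128.0, 292.0, 157.0], 0.78), ([348.0, 212.0, 368.0, 240.0], 0.75), ([276.0, 169.0, 299.0, 186.0], 0.66)]
scene hinge_a [([316.0, 186.0, 344.0, 224.0], 0.95), ([268.0, 130.0, 290.0, 173.0], 0.62), ([339.0, 214.0, 372.0, 252.0], 0.57)]
scene bin_one [([239.0, 214.0, 298.0, 282.0], 0.96)]
scene bin_gears [([200.0, 164.0, 256.0, 220.0], 0.84), ([262.0, 245.0, 331.0, 315.0], 0.21)]
scene bin_bushes [([218.0, 187.0, 278.0, 242.0], 0.66)]
scene bin_pins [([263.0, 247.0, 332.0, 312.0], 0.79), ([171.0, 129.0, 229.0, 180.0], 0.77), ([404.0, 192.0, 459.0, 241.0], 0.74), ([328.0, 107.0, 383.0, 160.0], 0.73), ([433.0, 252.0, 498.0, 278.0], 0.69)]
top tag_a [([351.0, 162.0, 371.0, 187.0], 0.9), ([255.0, 197.0, 277.0, 210.0], 0.84), ([303.0, 192.0, 325.0, 202.0], 0.69), ([392.0, 180.0, 419.0, 197.0], 0.62)]
top hinge_a [([346.0, 162.0, 370.0, 192.0], 0.95), ([301.0, 184.0, 329.0, 206.0], 0.79), ([392.0, 176.0, 420.0, 197.0], 0.74), ([260.0, 188.0, 283.0, 212.0], 0.7)]
top bin_one [([345.0, 161.0, 372.0, 194.0], 0.7), ([291.0, 103.0, 329.0, 156.0], 0.69)]
top bin_gears [([370.0, 91.0, 417.0, 151.0], 0.74), ([300.0, 184.0, 326.0, 207.0], 0.21)]
top bin_bushes [([329.0, 99.0, 379.0, 158.0], 0.91)]
top bin_pins [([222.0, 258.0, 281.0, 319.0], 0.8), ([239.0, 104.0, 283.0, 160.0], 0.77), ([372.0, 255.0, 420.0, 313.0], 0.68), ([424.0, 88.0, 485.0, 149.0], 0.66)]
0.7 [0.23572814 0.57879999 0.24455783] [ 1.92196528e-01  9.81356456e-01 -1.53466744e-05 -3.39122616e-07]
```

View pics/s.png

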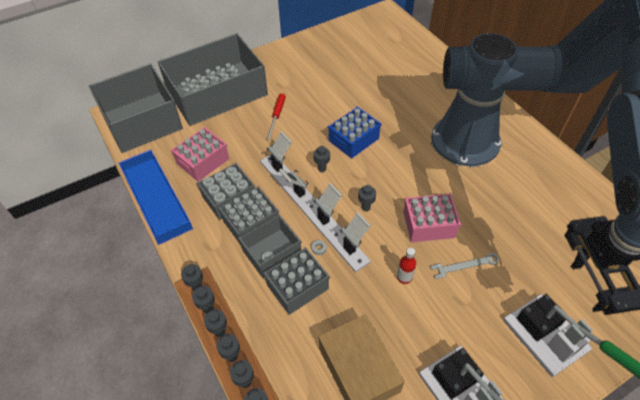

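View pics/t.png

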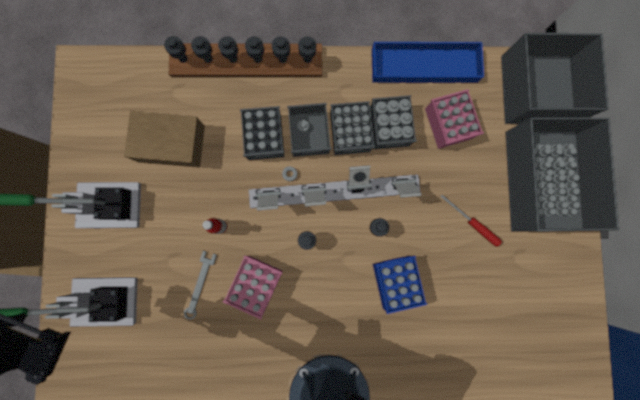

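```bash
cat > h.py <<'E'
from rig import *
import numpy as np,cv2
def ray(n,u,v):
    c=get_calibration(n);T=np.array(c["T"]);f=200/np.tan(np.radians(c["vertical_fov"]/2))
    d=T[:3,:3]@np.array([(u-c["cx"])/f,(v-c["cy"])/f,1]);return T[:3,3],d
def atz(n,u,v,z):
    o,d=ray(n,u,v);return o+d*(z-o[2])/d[2]
def proj(n,P):
    c=get_calibration(n);T=np.array(c["T"]);f=200/np.tan(np.radians(c["vertical_fov"]/2))
    p=T[:3,:3].T@(np.array(P)-T[:3,3]);return np.array([c["cx"]+f*p[0]/p[2],c["cy"]+f*p[1]/p[2]])
E
python3 - <<'E'
import cv2,numpy as np
from h import *
s=cv2.imread("pics/s.png");t=cv2.imread("pics/t.png")
A=cv2.resize(t[85:240,230:430],(800,620),interpolation=3)[:600]
A=cv2.resize(t[155:215,235:435],(800,240),interpolation=3)
B=cv2.resize(s[120:280,230:390],None,fx=3.5,fy=3.5,interpolation=3)[:350]
B=cv2.resize(s[125:275,255:385],(400*13//15,400),interpolation=3)[:350]
B=cv2.copyMakeBorder(B,0,0,0,800-B.shape[1],0)
C=cv2.resize(t[85:165,235:420],(450,195),interpolation=3)
B[:195,350:]=C
cv2.imwrite("pics/c.png",np.vstack([A,B]))
for u,v in((262,132),(310,130),(352,127),(393,121)):print("bin",atz("top",u,v,.07))
for u,v in((249,198),(421,184)):print("railend",atz("top",u,v,.012))
for u,v in((263,160),(365,265)):print("railend s",atz("scene",u,v,.012))
E
```

```text
bin [0.67886408 0.16534893 0.07      ]
bin [0.68367677 0.04247034 0.07      ]
bin [ 0.69121442 -0.06582663  0.07      ]
bin [ 0.70677001 -0.17250201  0.07      ]
railend [0.51543696 0.20701117 0.012     ]
railend [ 0.55000757 -0.25731811  0.012     ]
railend s [ 0.56954983 -0.23813419  0.012     ]
railend s [0.50948643 0.21247509 0.012     ]
```

View pics/c.png

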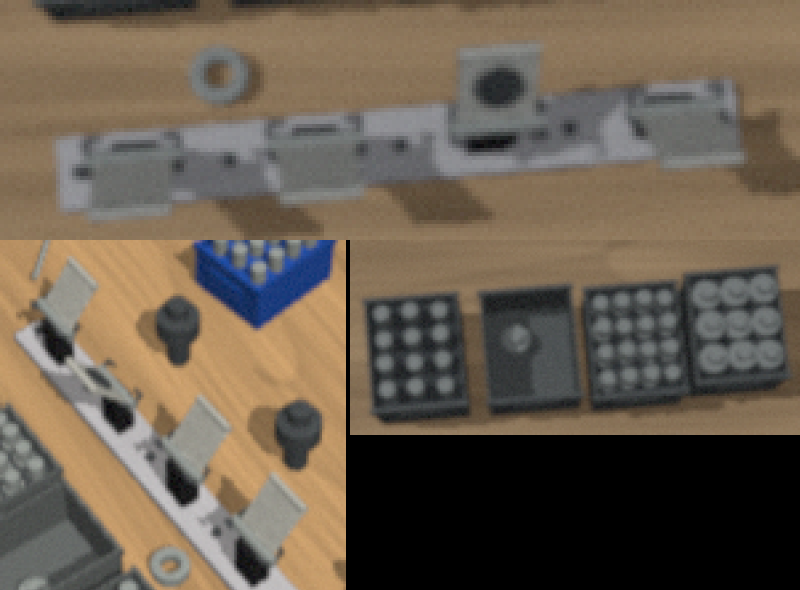

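Run:
```python
from h import *
px=[(268,192),(314.5,187),(359,187.5),(406,179.5)]
P=np.array([atz("top",*p,.07) for p in px]);print(P.round(3))
k=np.polyfit(P[:,1],P[:,0],1);ex=np.array([1,-k[0],0]);ex/=np.linalg.norm(ex);print(k,ex)
for p in P:
  print("place",(p+.16*ex).round(3),"hinge px scene",proj("scene",p).round(), "free edge scene",proj("scene",p-ex*.039+[0,0,.046]).round(),"top",proj("top",p-ex*.039+[0,0,.046]).round())
o=get_obs();q=o["position"]
from scipy.spatial.transform import Rotation as R
r=R.from_quat(o["tool_rot"])
print("turn",(r.inv()*R.from_matrix(np.c_[-ex,[-ex[1],ex[0],0],[0,0,-1]])).as_rotvec()/(np.pi/2))
for i in(0,3):
  for dx in(-.08,0.005):
    print(i,dx,(r.inv().apply(np.r_[(P[i]+dx*ex)[:2],.122]-q)/.08).round(2))
```

```text
[[ 0.524  0.15   0.07 ]
 [ 0.536  0.032  0.07 ]
 [ 0.534 -0.081  0.07 ]
 [ 0.554 -0.201  0.07 ]]
[-0.07457444  0.53499644] [0.99723087 0.07436793 0.        ]
place [0.684 0.162 0.07 ] hinge px scene [347. 237.] free edge scene [361. 219.] top [267. 206.]
place [0.696 0.044 0.07 ] hinge px scene [319. 207.] free edge scene [332. 189.] top [316. 200.]
place [ 0.693 -0.069  0.07 ] hinge px scene [299. 178.] free edge scene [310. 160.] top [363. 201.]
place [ 0.713 -0.19   0.07 ] hinge px scene [272. 153.] free edge scene [282. 135.] top [413. 192.]
turn [-1.96844161e-05 -1.16889697e-06 -2.93632263e-01]
0 -0.08 [-4.47 -4.05  1.53]
0 0.005 [-5.42 -3.58  1.53]
3 -0.08 [-6.46 -7.98  1.53]
3 0.005 [-7.41 -7.51  1.53]
```

```bash
python3 -m inch '[-0.4,-0.4,0,0,0,-0.07, -0.8,-0.8,0,0,0,-0.14, -1,-1,0,0,0,-0.21, -1,-1,0,0,0,-0.294, -1,-1,0,0,0,-0.294]' 0 10
cat > go.py <<'E'
from h import *
import sys
from scipy.spatial.transform import Rotation as R
H=np.array([[.524,.150],[.554,-.201]]);ex=np.array([.9972,.0744])
o=get_obs();r=R.from_quat(o["tool_rot"]);q=o["position"]
print(o["time"],q.round(3),o["grip_width"],r.as_matrix().round(3)[:,0])
for i in(0,1):
  for dx in(-.08,.005):print(i,dx,(r.inv().apply(np.r_[H[i]+dx*ex,.122]-q)/.08).round(2))
E
python3 go.py
```

```text
time: 1.12
position: [0.2803, 0.4731, 0.2448]
tool_rot: [-0.037, 0.999, -0.0, -0.0]
ft_force: [-0.1, 0.5, -0.0]
grip_width: 0.0616
grip_force: 0.0
1.1167 [0.28  0.473 0.245] 0.061564569800263376 [-0.997 -0.075  0.   ]
0 -0.08 [-1.74 -4.25  1.54]
0 0.005 [-2.8  -4.26  1.54]
1 -0.08 [-1.78 -8.66  1.54]
1 0.005 [-2.85 -8.66  1.54]
```

```bash
for k in 1; do python3 -m inch '[-0.22,-0.5,0,0,0,0, -0.43,-1,0,0,0,0]' 0 10 && python3 -m inch '[-0.22,-0.5,0,0,0,0, -0.43,-1,0,0,0,0]' && python3 -m inch '[-0.22,-0.5,0,0,0,0, -0.43,-1,0,0,0,0]' && python3 -m inch '[-0.22,-0.5,0,0,0,0, -0.43,-1,0,0,0,0, -0.43,-1,0,0,0,0, -0.43,-1,0,0,0,0]'; done | tail -6; python3 go.py
```

```text
time: 1.95
position: [0.4377, 0.1744, 0.2448]
tool_rot: [-0.034, 0.999, 0.0, 0.001]
ft_force: [0.9, -0.0, -0.4]
grip_width: 0.0017
grip_force: 0.0
1.95 [0.438 0.174 0.245] 0.001650304033260296 [-0.998 -0.068 -0.002]
0 -0.08 [-0.05 -0.38  1.54]
0 0.005 [-1.12 -0.38  1.54]
1 -0.08 [-0.13 -4.79  1.53]
1 0.005 [-1.19 -4.78  1.54]
```

```bash
python3 -m inch '[0,-0.25,0.4,0,0,0, 0,-0.25,0.8,0,0,0, 0,-0.25,1,0,0,0, 0,-0.25,1,0,0,0, 0,-0.25,1,0,0,0]' >/dev/null; python3 -m inch '[0,0,0.3,0,0,0, 0,0,0.5,0,0,0, 0,0,0.5,0,0,0, 0,0,0.5,0,0,0]'; python3 go.py
python3 - <<'E'
from h import *
a=camera("scene")
cv2.imwrite("pics/d.png",cv2.resize(a[120:300,200:420,::-1],None,fx=3,fy=3,interpolation=3))
E
```

```text
time: 2.7
position: [0.4375, 0.1568, 0.1253]
tool_rot: [-0.038, 0.999, 0.0, 0.0]
ft_force: [-0.2, 0.3, -0.4]
grip_width: 0.0005
grip_force: 0.0
2.7 [0.438 0.157 0.125] 0.0004818526898716008 [-0.997 -0.076 -0.001]
0 -0.08 [-0.07 -0.17  0.04]
0 0.005 [-1.13 -0.17  0.04]
1 -0.08 [-0.11 -4.57  0.04]
1 0.005 [-1.17 -4.57  0.04]
```

View pics/d.png

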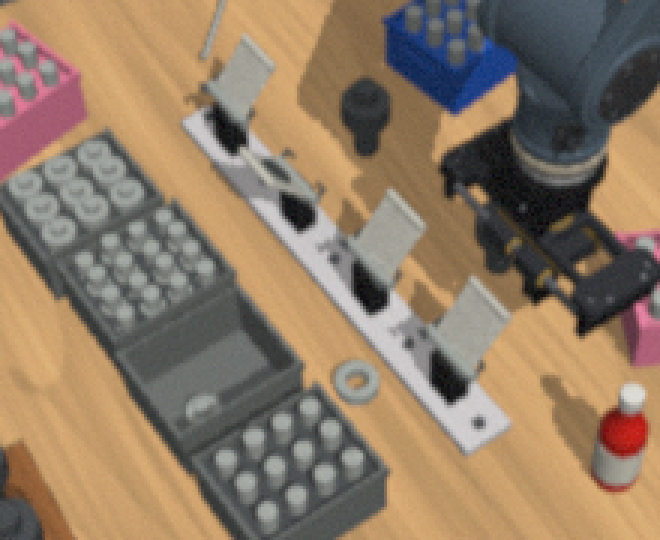

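```bash
python3 -m inch '[-0.1,-0.1,0,0,0,0, -0.25,-0.16,0.03,0,0,0, -0.35,-0.16,0.03,0,0,0, -0.4,-0.16,0.03,0,0,0, -0.45,-0.16,0.03,0,0,0, -0.5,-0.16,0.03,0,0,0, -0.55,-0.16,0.03,0,0,0, -0.6,-0.16,0.03,0,0,0, -0.65,-0.16,0.03,0,0,0, -0.7,-0.16,0.03,0,0,0, -0.75,-0.16,0.03,0,0,0, -0.8,-0.16,0.03,0,0,0]'; python3 -m inch '[-0.05,0,0,0,0,0, -0.1,0,0,0,0,0, -0.15,0,0,0,0,0, -0.2,0,0,0,0,0, -0.25,0,0,0,0,0, -0.3,0,0,0,0,0, -0.35,0,0,0,0,0, -0.35,0,0,0,0,0]'; python3 go.py
python3 - <<'E'
from h import *
a=camera("scene");b=camera("top");w=camera("wrist")
A=cv2.resize(a[120:300,200:420],None,fx=1.8,fy=1.8,interpolation=3)
W=cv2.resize(w,(400,250));A=A[:,:396]
print([(d["bbox"],d["conf"]) for d in cut_out("scene","tag_a")])
cv2.imwrite("pics/e.png",np.hstack([A,cv2.resize(w[40:360,160:480],(324,324))])[:,:,::-1])
E
```

```text
time: 3.75
position: [0.5024, 0.1479, 0.1221]
tool_rot: [-0.038, 0.999, -0.0, -0.0]
ft_force: [0.0, 0.5, -0.1]
grip_width: 0.0003
grip_force: 0.0
time: 4.42
position: [0.5278, 0.1499, 0.1218]
tool_rot: [-0.038, 0.999, -0.0, -0.003]
ft_force: [-4.3, -0.8, 3.5]
grip_width: 0.0004
grip_force: 2.8
4.4167 [0.528 0.15  0.122] 0.0004146489872457833 [-0.997 -0.075  0.006]
0 -0.08 [1.05 0.01 0.  ]
0 0.005 [-0.01  0.01 -0.  ]
1 -0.08 [ 1.  -4.4  0. ]
1 0.005 [-0.06 -4.4  -0.  ]
[([330.9, 225.6, 351.7, 244.7], 0.67), ([274.0, 133.0, 290.3, 156.6], 0.66), ([278.8, 171.0, 297.9, 184.6], 0.42)]
```

View pics/e.png

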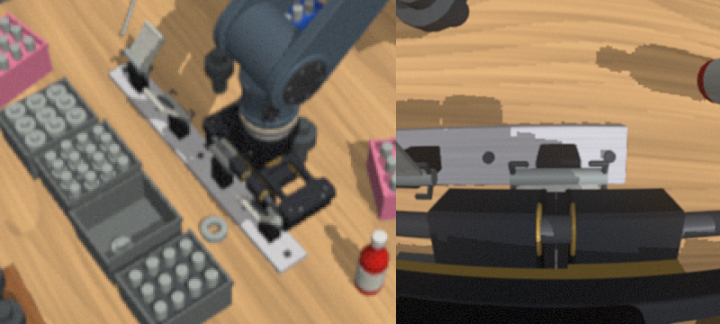

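```bash
python3 -m inch '[0.1,0,0,0,0,0, 0.4,0,0,0,0,0, 0.8,0,0,0,0,0, 1,0,-0.3,0,0,0, 1,0,-0.8,0,0,0, 1,0,-1,0,0,0, 1,0,-1,0,0,0]' >/dev/null; python3 -m inch '[0,-0.5,-0.3,0,0,0, 0,-1,-0.3,0,0,0]' >/dev/null;python3 -m inch '[0,-0.5,0,0,0,0, 0,-1,0,0,0,0]' >/dev/null; python3 -m inch '[0,-0.5,0,0,0,0, 0,-1,0,0,0,0]' >/dev/null; python3 -m inch '[0,-0.5,0,0,0,0, 0,-1,0,0,0,0, 0,-1,0,0,0,0, 0,-1,0,0,0,0]'; python3 go.py
python3 - <<'E'
from h import *
a=camera("scene");b=camera("top")
A=cv2.resize(a[120:280,200:400],None,fx=2,fy=2,interpolation=3)
B=cv2.resize(b[80:240,230:430],None,fx=2,fy=2,interpolation=3)
cv2.imwrite("pics/f.png",np.hstack([A,B])[:,:,::-1])
E
```

```text
time: 6.03
position: [0.4745, -0.1752, 0.2252]
tool_rot: [-0.035, 0.999, -0.0, 0.001]
ft_force: [0.8, -0.1, -0.9]
grip_width: 0.0005
grip_force: 0.0
6.0333 [ 0.474 -0.175  0.225] 0.00046912089241112786 [-0.998 -0.07  -0.001]
0 -0.08 [0.1  4.01 1.29]
0 0.005 [-0.96  4.01  1.29]
1 -0.08 [ 0.03 -0.4   1.29]
1 0.005 [-1.03 -0.39  1.29]
```

View pics/f.png

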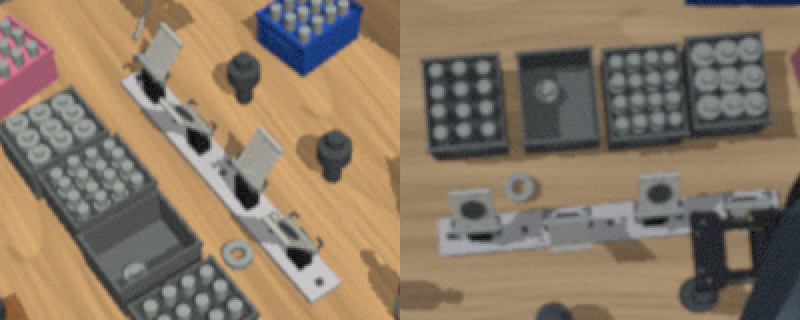

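```bash
python3 -m inch '[0.1,-0.3,0.3,0,0,0, 0.1,-0.3,0.7,0,0,0, 0.1,-0.3,1,0,0,0, 0.1,-0.3,1,0,0,0]' >/dev/null; python3 -m inch '[0,0,0.15,0,0,0, 0,0,0.27,0,0,0, 0,0,0.27,0,0,0, 0,0,0.27,0,0,0]'; python3 go.py
```

```text
time: 6.8
position: [0.4679, -0.1962, 0.1248]
tool_rot: [-0.038, 0.999, 0.0, -0.0]
ft_force: [-0.4, -0.3, 0.4]
grip_width: 0.0005
grip_force: 0.0
6.8 [ 0.468 -0.196  0.125] 0.000521903343871392 [-0.997 -0.076  0.   ]
0 -0.08 [-0.03  4.26  0.04]
0 0.005 [-1.09  4.26  0.04]
1 -0.08 [-0.07 -0.14  0.03]
1 0.005 [-1.13 -0.14  0.03]
```

```bash
python3 -m inch '[-0.1,-0.1,0,0,0,0, -0.2,-0.13,0.03,0,0,0, -0.3,-0.13,0.03,0,0,0, -0.35,-0.13,0.03,0,0,0, -0.4,-0.13,0.03,0,0,0, -0.45,-0.13,0.03,0,0,0, -0.5,-0.13,0.03,0,0,0, -0.55,-0.13,0.03,0,0,0, -0.6,-0.13,0.03,0,0,0, -0.65,-0.13,0.03,0,0,0, -0.7,-0.13,0.03,0,0,0, -0.75,-0.13,0.03,0,0,0, -0.8,-0.13,0.03,0,0,0, -0.85,-0.13,0.03,0,0,0, -0.9,-0.13,0.03,0,0,0, -0.95,-0.13,0.03,0,0,0, -0.97,-0.13,0.03,0,0,0, -0.97,-0.13,0.03,0,0,0]'; python3 -m inch '[0.2,0,0,0,0,0, 0.6,0,0,0,0,0, 1,0,0,0,0,0, 1,0,-0.4,0,0,0, 1,0,-0.8,0,0,0, 1,0,-1,0,0,0, 1,0,-1,0,0,0]' >/dev/null;  python3 -m inch '[0.5,0,-0.3,0,0,0, 0.8,0,-0.6,0,0,0, 0.8,0,-0.6,0,0,0, 0.8,0,-0.6,0,0,0, 0.8,0,-0.6,0,0,0]'
python3 - <<'E'
from h import *
a=camera("scene");b=camera("top")
A=cv2.resize(a[120:280,200:400],None,fx=2,fy=2,interpolation=3)
B=cv2.resize(b[80:240,230:430],None,fx=2,fy=2,interpolation=3)
cv2.imwrite("pics/g.png",np.hstack([A,B])[:,:,::-1])
E
```

```text
time: 8.3
position: [0.5464, -0.2016, 0.122]
tool_rot: [-0.038, 0.999, -0.0, 0.0]
ft_force: [0.3, -0.3, 0.7]
grip_width: 0.0006
grip_force: 0.0
time: 9.3
position: [0.4024, -0.2124, 0.2495]
tool_rot: [-0.037, 0.999, 0.0, 0.0]
ft_force: [-0.2, 0.5, 0.4]
grip_width: 0.0006
grip_force: 0.0
```

View pics/g.png

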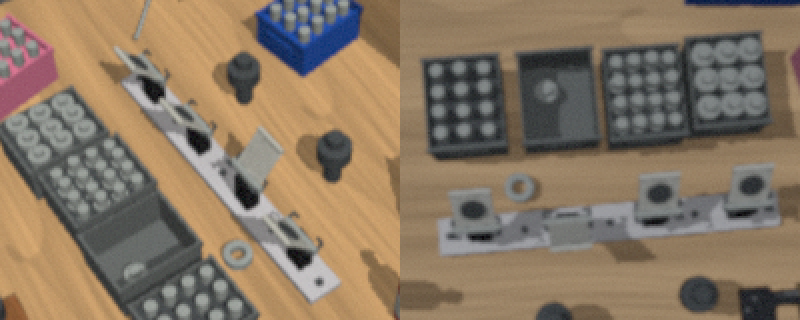

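The picture shows the three full bins' tags leaning to the bins, discs up at (473,212), (660,195) and (752,185). The tag in front of the near-empty bin leans to the robot at (570,230), and nothing else has moved.

```bash
python3 -c "
from rig import *
print(hand_in())"
```

```text
the job is handed in; nothing more can be done
None
```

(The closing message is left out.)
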